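# Turn the vial box round in its sleeve

## Robot

A 6-joint arm with a two-finger parallel gripper is mounted at the origin on the work surface. World frame = base frame: x ahead of the robot, y to its left, z up, the work surface at z = 0. Lengths are in m, angles in rad, forces in N, time in s.
With the tool pointing down it reaches from about 0.35 to 0.85 m from the base axis. Payload 8.1 kg.
Tool frame: the origin (TCP) lies at the very end of the fingers, on their centre line; the grasp point (between the pads) lies 19 mm behind it; z points along the fingers, y is the line along which they close (so a half turn about z gives the same grasp; the last joint's range is limited). The gripper opens to 93 mm and grips with 3 to 60 N. Pads are 15 mm wide; open, the fingers measure 128 mm over their backs; the gripper's body (75 mm by 188 mm) begins 65 mm behind the grasp point.
Start: joints at [-1.28, 0.13, 1.488, -0, 1.523, -0.085], TCP at [0.22, -0.558, 0.219] pointing down, gripper open.
Joint ranges: [-2.96, 2.96], [-0.89, 2.26], [0.02, 2.5], [-1.34, 4.48], [0, 2.73], [-2.66, 2.66]. Speed limits (rad/s): [2.39, 2.39, 2.79, 3.14, 3.14, 3.14].

## Interface

Orientations are given as a rotation vector (axis times angle).
In Python, from plant import monitor, eyes, ticket gives the robot as it stands.
- The arm moves only by the tool arm_command, never from a script. Its argument "deltas" is a list that holds one entry, the list of rows, each a list of 6 numbers: the shift along the world's x, y, z in cm, then the turn, a rotation vector about the world's x, y, z in degrees. In form: [[[tx, ty, tz, rx, ry, rz], ...]]. A call has 1 to 12 rows; each row shifts and turns the commanded pose from where the row before left it; what a row does not reach is not made up. A row lasts 1/12 s, in which the tool goes at most 41.7 mm and 7.16 degrees, less where a joint would pass 70% of its speed; a pose out of reach is approached as far as the arm can. A call is refused whole if a number of a shift passes 4.17 or a number of a turn 7.16, either way. A call with a gripper value outside its range is refused whole. "gripper" is the opening, from -1 (shut) to 1 (fully open), set as the call begins (left out, the last holds). The fingers move at their own pace and stop on an object; "squeeze" is the grip in N (left out, the last holds). Time passes only in rows, so rows that do not move let the fingers close. It gives the time, the measured TCP pose, the force, the opening and the grip force at its end, in the units of the state.
- monitor.read_state(): the state, without advancing time (a new reading comes with each control period).
- eyes.read_camera(name): name is "scene" or "top" or "wrist"; returns the picture (384x512x3 uint8, blue, green, red); there is no depth.
- eyes.camera_model(name): a dict with "fx", "fy", "cx", "cy" (pixels), "rvec" (rotation vector, rad) and "tvec" (3), from world to camera coordinates, as OpenCV has them. Camera axes: x right, y down, z forward; pixel columns grow to the right and rows downward; lengths in m; the calibration is good to about 2 mm. A picture is of the moment at which its call begins: read the wrist's pose just before it. camera_model takes no time and is no camera call; for the wrist camera it gives the pose at the moment of the call.
- ticket.close_job(): hands the job in; it is judged then, once.
The state is a dict: "t": time; "q": joint angles; "dq": joint speeds; "joint_torque": joint torques, N m; "tool_pos": TCP position; "orientation": TCP orientation; "force": force on the tool from outside, world axes, zero at the start; "wrist_torque": the same for the moment, N m; "opening": finger opening in m; "gripper_force": force on a finger pad.
Only numpy, scipy, OpenCV 4.12 (cv2) and the standard library are available. Lean on these libraries where they do the work, as an engineer would, in place of code of your own. Each camera call takes 0.05 s, during which the arm holds its last target. There are 200 camera calls.

## Task

One of the two vial boxes on the bench was put away back to front: its plain white end sticks out of the sleeve and its blue front is hidden inside. Slide that box right out, turn it end for end, and slide it back fully home, so that the blue front is flush with the mouth of its own sleeve and the pull points outwards, like the other one. Keep the box level so that no vials tip out, and leave the other box and the things around it where they are.

Things in the scene. Friction and masses are not known exactly. Their poses are not given: they have to be found in the camera images.
- sleeve: dark grey sleeve with a clear roof, screwed to the bench; holds the box that is back to front. Outside 135 long (x), 74 wide (y), 53 high; all walls 4 thick: inside 131 deep, 66 wide, 45 high, floor 4 above the bench. Open only at its -x end, the mouth. Two screw ears 3 high stand out 13 at its sides. Origin: centre of its underside, on the bench; x points along it, inwards from the mouth
- sleeve_mouth (a point): middle of the sleeve's inner floor at the mouth, 67.5 from the sleeve's origin; axes as the sleeve's (x inwards)
- box: loose open-topped vial box to be turned: white, blue front, foam full of red- and white-capped vials up to 2 below the rim; 0.2 to 0.4 kg; 130 long (x) without the pull, 58 wide (y), 40 high. 4 play each side in the sleeve, 5 in height. Origin: centre of its underside, half-way along the 130; -x towards the blue front and pull, +x towards the plain white rear end
- box_front (a point): bottom middle of the blue front face, 65 from the box's origin towards -x; axes as the box's. Once the box is home, with its rear against the sleeve's closed end, this face is 1 inside the mouth and only the pull is outside
- box_pull (a point): middle of the tip of the blue pull tongue, 99 from the box's origin towards -x, 18 above its underside. The pull sticks out 34 from the front, 24 wide, 10 thick, lip at the tip 16 high. At the start the pull is inside near the sleeve's closed end, and the white rear end stands 35 to 46 out of the mouth
- sleeve2: the other sleeve, the same in size and make, screwed down beside the first (centres 120 to 145 apart, nearly parallel), on either side of it; origin and axes alike
- box2: the other vial box, the same but with yellow and white caps, already the right way round and home in sleeve2, blue pull outwards; leave it
- wash_bottle: upright white bottle with a yellow cap and bent spout, 70 across, 207 high with the spout; loose; origin: centre of its base; leave it
- glove_box: white and blue carton of gloves, 240 x 120 x 70; loose; origin: centre of its underside; leave it
- steel_tray: empty steel tray, 130 x 60 x 18; loose; origin: centre of its underside; leave it
Things that resemble listed ones, but are neither listed nor needed, are in the scene too. Leave any orange look-alike of the box alone.

How it is judged:
On the way, in this order (a step that is already met when the one before it is completed fails the run):
1. the box, pull and all, is right out of its sleeve (x of box_pull in the frame of sleeve_mouth below 0 m), for 0.1 s.
2. the box is turned end for end and its rear end has started back into the sleeve (x of sleeve_mouth in the frame of box below 0.05 m and x of box_pull in the frame of sleeve_mouth below -0.03 m and y of sleeve_mouth in the frame of box between -0.01 and 0.01 m and z of sleeve_mouth in the frame of box between -0.012 and 0.012 m and angle between the x axis of box and the x axis of sleeve, either way round below 0.15 rad), for 0.1 s.
At the end, for the whole second after the job is handed in: The box lies at rest in its own sleeve, upright, blue front flush with the mouth within 6 mm, pull pointing outwards (x of box_front in the frame of sleeve_mouth between -0.006 and 0.006 m and y of box_front in the frame of sleeve_mouth between -0.008 and 0.008 m and z of box_front in the frame of sleeve_mouth between -0.006 and 0.008 m and x of box_pull in the frame of sleeve_mouth below -0.02 m and angle between the x axis of box and the x axis of sleeve, either way round below 0.12 rad and angle between box's own z axis and vertical below 0.12 rad and linear speed of box below 0.02 m/s); the robot touches nothing.
It fails at once if the box was tipped by more than about 35 degrees (angle between box's own z axis and vertical above 0.6 rad).
It fails at once if the other box was moved more than 15 mm (distance of box2 from where it was at the start of the episode above 0.015 m).
It fails at once if the wash bottle, glove box or steel tray was moved more than 30 mm or the bottle tipped over (distance of any of wash_bottle, glove_box, steel_tray from where it was at the start of the episode above 0.03 m or angle between wash_bottle's own z axis and vertical above 0.5 rad).
It also fails if it takes over 72 s, if anything falls off the work surface, if the arm or the gripper's body presses on something with over 40 N, if the wrist force passes 120 N, or if a joint passes its speed limit or range.

## Working session

There is one attempt and no reset: what is moved stays moved. The work goes in short steps, Python scripts to look and compute and a tool call to move; the robot and the scene stay as the last step left them, time stands still between calls to the robot, and variables do not carry over. Pictures are saved under pics/ and viewed, at most 10 in all, crops included, and the job is handed in when it is done.

Besides the shell and the picture viewer there is one more tool, called after "Call:" by a JSON object that holds its "fn" and its "kwargs". arm_command: Moves the arm, as the interface text tells. Its arguments: {"type":"object","properties":{"deltas":{"type":"array"},"gripper":{"type":"number"},"squeeze":{"type":"number"}},"required":["deltas"]}

```bash
mkdir -p pics; ls; python3 - <<'E'
from plant import monitor, eyes
import cv2, numpy as np
s=monitor.read_state(); print(s['t'],s['tool_pos'],s['orientation'],s['opening'])
for n in('top','scene'):
    im=eyes.read_camera(n); cv2.imwrite(f'pics/{n}0.png',im)
    big=cv2.resize(im,(800,600),interpolation=cv2.INTER_CUBIC); cv2.imwrite(f'pics/{n}0b.png',big)
    print(n,eyes.camera_model(n))
E
```

```text
pics
0.0 [ 0.22006321 -0.55759155  0.21762435] [-3.08458017e+00 -5.86459158e-01  2.97781413e-04] 0.09304544331341111
top {'fx': 395.294568336926, 'fy': 395.294568336926, 'cx': 255.92654565861952, 'cy': 193.74011137244818, 'rvec': array([ 2.22357232, -2.18978353,  0.09437771]), 'tvec': array([-0.02428946,  0.57744427,  1.12074808])}
scene {'fx': 453.0232378569426, 'fy': 453.0232378569426, 'cx': 250.33243992147086, 'cy': 191.07762877924606, 'rvec': array([ 2.09158793,  0.88234384, -0.40686283]), 'tvec': array([-0.42196792, -0.20505784,  1.65302974])}
```

View pics/top0b.png

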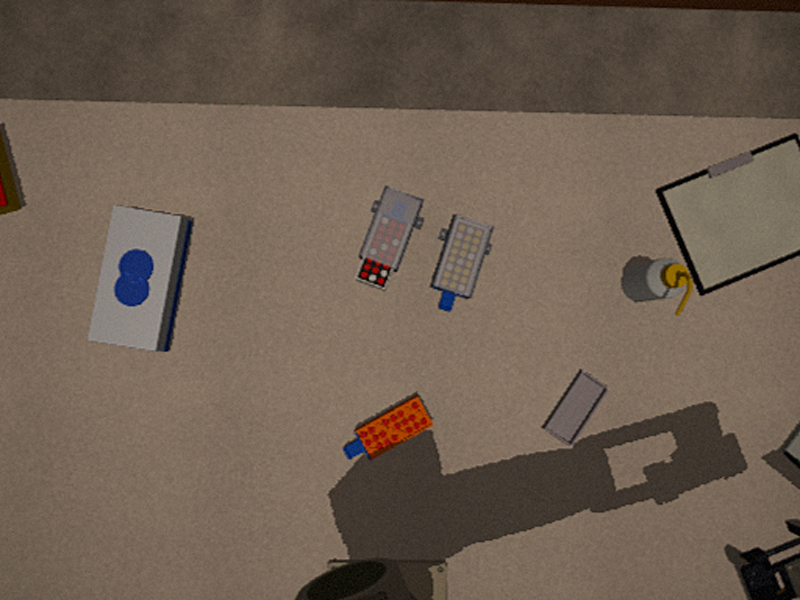

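View pics/scene0b.png

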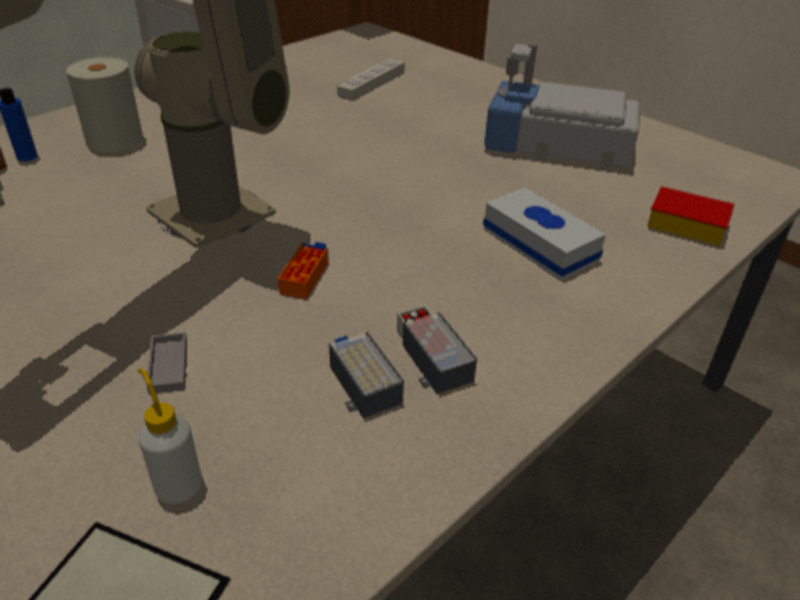

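The top view shows several candidates (800x600 pixels). The red-capped box has its white end out at (374,275), in the sleeve at (390,230). The yellow-capped box2 is at (462,255), with its blue pull at (446,300). The orange look-alike is at (393,427), and the steel tray is at (575,405). I choose the red-capped one and check it in a crop.

```bash
cat > h.py <<'E'
import numpy as np, cv2
from plant import monitor, eyes
def ray(m,uv,z):
    R=cv2.Rodrigues(np.array(m['rvec']))[0]; t=np.array(m['tvec'])
    d=R.T@np.array([(uv[0]-m['cx'])/m['fx'],(uv[1]-m['cy'])/m['fy'],1]); c=-R.T@t
    return c+d*(z-c[2])/d[2]
def proj(m,P):
    K=np.array([[m['fx'],0,m['cx']],[0,m['fy'],m['cy']],[0,0,1]])
    return cv2.projectPoints(np.array(P,float).reshape(-1,1,3),np.array(m['rvec']),np.array(m['tvec']),K,None)[0].reshape(-1,2)
def crop(im,x0,y0,w,h,name,k=8):
    c=cv2.resize(im[y0:y0+h,x0:x0+w],(w*k,h*k),interpolation=cv2.INTER_CUBIC); cv2.imwrite(name,c)
E
python3 - <<'E'
from h import *
im=cv2.imread('pics/top0.png'); crop(im,220,112,100,75,'pics/c1.png')
E
```

```text
(no output)
```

View pics/c1.png

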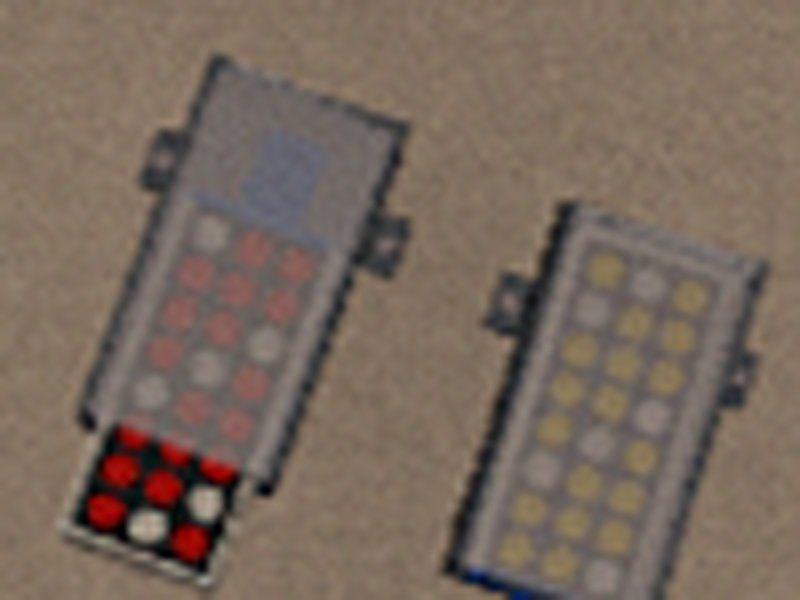

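The crop shows the red-capped box with its white rear end sticking out at (63,530)-(208,585) and its blue pull inside at (285,180). The roof corners are at (220,60), (407,125), (270,488) and (88,418). The choice is confirmed.

```bash
python3 - <<'E'
from h import *
m=eyes.camera_model('top')
f=lambda p,z: ray(m,(220+(p[0]+.5)/8-.5,112+(p[1]+.5)/8-.5),z)
S=np.array([f(p,.053) for p in [(88,418),(270,488),(407,125),(220,60)]])[:,:2]
# rigid fit of rectangle: mouth-left(+y),mouth-right,back-right,back-left
M=np.array([[-67.5,37],[-67.5,-37],[67.5,-37],[67.5,37]])/1000
A=S-S.mean(0); H=M.T@A; th=np.arctan2(H[0,1]-H[1,0],H[0,0]+H[1,1])
R=np.array([[np.cos(th),-np.sin(th)],[np.sin(th),np.cos(th)]])
print('sleeve',S.mean(0),np.degrees(th),'resid',np.round((A-M@R.T)*1000,1).tolist())
mouth=S.mean(0)+R@[-.0675,0]; print('mouth',mouth)
for p in [(63,530),(208,585)]: print('rear',f(p,.044)[:2],R.T@(f(p,.044)[:2]-mouth))
# other pts
for n,p in dict(orange_a=(357,425),orange_b=(415,395),or_pull=(348,452),orange_c=(432,420),or_d=(372,458),pull2=(446,308)).items(): print(n,ray(m,(p[0]*.64,p[1]*.64),.04))
E
```

```text
sleeve [0.71065099 0.00311058] -19.341958285736492 resid [[-1.0, -2.7], [0.1, 3.2], [1.9, 1.6], [-0.9, -2.1]]
mouth [0.64696078 0.02546695]
rear [0.61969464 0.06601461] [-0.03915681  0.02922839]
rear [0.60119145 0.01483264] [-0.03966391 -0.02519316]
orange_a [0.35721119 0.05842567 0.04      ]
orange_b [ 0.41145918 -0.04422886  0.04      ]
or_pull [0.30958412 0.07350116 0.04      ]
orange_c [ 0.36744622 -0.07522383  0.04      ]
or_d [0.29944317 0.03076322 0.04      ]
pull2 [ 0.5682111 -0.0982472  0.04     ]
```

Call:
{"fn": "arm_command", "kwargs": {"deltas": [[[1.69,2.46,0,0,0,5.8],[1.69,2.46,0,0,0,5.8],[1.69,2.46,0,0,0,5.8],[1.69,2.46,0,0,0,5.8],[1.69,2.46,0,0,0,5.8],[1.69,2.46,0,0,0,5.8],[1.69,2.46,0,0,0,5.8],[1.69,2.46,0,0,0,5.8],[1.69,2.46,0,0,0,5.8],[1.69,2.46,0,0,0,5.8],[1.69,2.46,0,0,0,5.8],[1.69,2.46,0,0,0,5.8]]], "gripper": 1}}

```text
t: 1.1
tool_pos: [0.4234, -0.2614, 0.2182]
orientation: [-2.193, -2.248, 0.0]
force: [-0.6, -0.0, -0.3]
opening: 0.0927
gripper_force: 0.0
```

Call:
{"fn": "arm_command", "kwargs": {"deltas": [[[1.69,2.46,0,0,0,5.8],[1.69,2.46,0,0,0,5.8],[1.69,2.46,0,0,0,5.8],[1.69,2.46,0,0,0,5.8],[1.69,2.46,0,0,0,5.8],[1.69,2.46,0,0,0,5.8],[1.69,2.46,0,0,0,5.8],[1.69,2.46,0,0,0,5.8],[1.69,2.46,0,0,0,5.8],[1.69,2.46,0,0,0,5.8],[1.69,2.46,0,0,0,5.8],[1.69,2.46,0,0,0,5.8]]]}}

```text
t: 2.1
tool_pos: [0.6262, 0.0337, 0.218]
orientation: [-0.518, -3.098, 0.0]
force: [0.6, -0.2, 0.7]
opening: 0.0932
gripper_force: 0.0
```

```bash
cat >> h.py <<'E'
from scipy.spatial.transform import Rotation as Ro
def st():
    s=monitor.read_state(); Rm=Ro.from_rotvec(s['orientation']).as_matrix()
    print('t',round(s['t'],2),'tcp',np.round(s['tool_pos'],4),'yawx',round(np.degrees(np.arctan2(Rm[1,0],Rm[0,0])),2),'z',np.round(Rm[:,2],3),'q6',round(s['q'][5],2),'F',np.round(s['force'],1),'op',round(s['opening'],4),'g',round(s['gripper_force'],1)); return s
E
python3 - <<'E'
from h import *
st(); m=eyes.camera_model('wrist'); im=eyes.read_camera('wrist'); cv2.imwrite('pics/w1.png',im); crop(im,0,0,512,384,'pics/w1b.png',1.5) if 0 else cv2.imwrite('pics/w1b.png',cv2.resize(im,(800,600),interpolation=cv2.INTER_CUBIC))
import pickle; pickle.dump(m,open('w1.pkl','wb')); print(m)
E
```

```text
t 2.1 tcp [0.6262 0.0337 0.218 ] yawx 161.02 z [-0.001 -0.    -1.   ] q6 -1.27 F [ 0.6 -0.2  0.7] op 0.0932 g 0.0
{'fx': 293.66514131708436, 'fy': 293.66514131708436, 'cx': 256.64721467625645, 'cy': 186.18852451729575, 'rvec': array([-2.34764663, -1.67589144, -0.25500932]), 'tvec': array([-0.23513313, -0.58986128,  0.21806906])}
```

View pics/w1b.png

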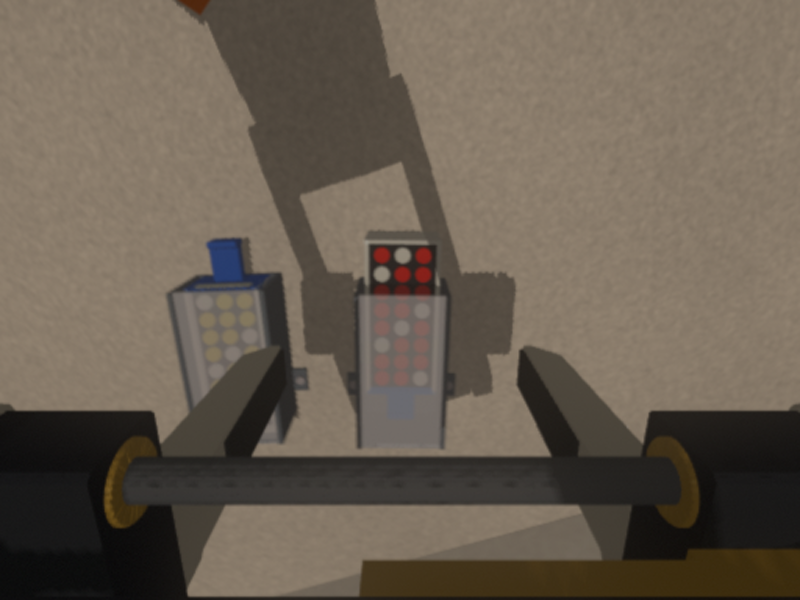

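The wrist view shows the red box's rear edge at (366,240)-(437,240). The sleeve roof corners are about (357,294), (449,294), (445,448) and (357,448). The fingertips are at (277,350) and (525,350), straddling the box.

```bash
python3 - <<'E'
from h import *
import pickle; m=pickle.load(open('w1.pkl','rb'))
f=lambda p,z: ray(m,(p[0]*.64,p[1]*.64),z)[:2]
S=[f(p,.053) for p in [(449,294),(357,294),(357,448),(445,448)]]; print(np.round(S,4).tolist())
a=S[2]-S[1];b=S[3]-S[0]; print(np.degrees(np.arctan2(a[1],a[0])),np.degrees(np.arctan2(b[1],b[0])),np.linalg.norm(a),np.linalg.norm(b), np.linalg.norm(S[0]-S[1]),'mouth',(S[0]+S[1])/2,'back',(S[2]+S[3])/2)
R=[f(p,.044) for p in [(366,240),(437,240)]];print(np.round(R,4).tolist(),np.mean(R,0))
E
python3 - <<'E'
import cv2,sys
sys.path.insert(0,'.')
from h import crop
im=cv2.imread('pics/w1.png'); crop(im,210,140,100,75*2,'pics/w1c.png',4) if 0 else crop(im,206,140,120,150,'pics/w1c.png',4)
E
```

```text
[[0.6592, 0.0606], [0.6366, -0.0053], [0.7646, -0.0534], [0.7887, 0.017]]
-20.59488920013508 -18.592515445379462 0.13671351585814745 0.1366530612169094 0.06961310556255754 mouth [0.64791143 0.0276487 ] back [ 0.77666014 -0.01818127]
[[0.6014, 0.0143], [0.6187, 0.0646]] [0.61006895 0.03944307]
```

View pics/w1c.png

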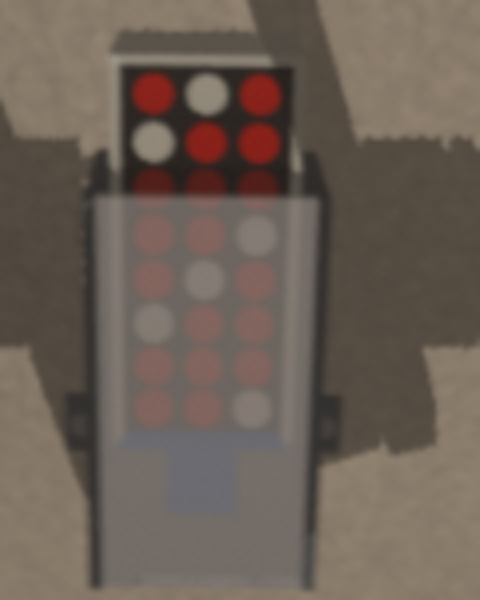

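```bash
python3 - <<'E'
from h import *
import pickle; m=pickle.load(open('w1.pkl','rb'))
f=lambda p,z: ray(m,(206+(p[0]+.5)/4-.5,140+(p[1]+.5)/4-.5),z)[:2]
S=[f(p,.053) for p in [(328,197),(88,197),(92,587),(313,587)]]
c=np.mean(S,0);d=(S[2]+S[3]-S[0]-S[1]); print('mouth',(S[0]+S[1])/2,'yaw',np.degrees(np.arctan2(d[1],d[0])),np.linalg.norm(d)/2,np.linalg.norm(S[0]-S[1]),np.linalg.norm(S[2]-S[3]))
R=[f(p,.044) for p in [(297,52),(110,52)]];print(np.mean(R,0),np.linalg.norm(R[0]-R[1]))
E
```

```text
mouth [0.64863827 0.02703112] yaw -19.67132443864863 0.1352423267289289 0.07099132624131885 0.07294687282410478
[0.60880145 0.0393089 ] 0.05470701209238964
```

Call:
{"fn": "arm_command", "kwargs": {"deltas": [[[0.1,0,-2.5,0,0,-0.6],[0,0,-2.5,0,0,0],[0,0,-2.5,0,0,0],[0,0,-2.5,0,0,0],[0,0,-2.5,0,0,0],[0,0,-2.5,0,0,0],[0,0,-2,0,0,0],[0,0,-1.5,0,0,0],[0,0,-1.0,0,0,0],[0,0,-0.7,0,0,0],[0,0,-0.3,0,0,0],[0,0,0,0,0,0]]]}}

```text
t: 3.15
tool_pos: [0.6267, 0.0323, 0.0134]
orientation: [-0.542, -3.094, 0.0]
force: [-0.1, -0.3, 0.1]
opening: 0.0932
gripper_force: 0.0
```

Call:
{"fn": "arm_command", "kwargs": {"deltas": [[[0,0,0,0,0,0],[0,0,0,0,0,0],[0,0,0,0,0,0],[0,0,0,0,0,0],[0,0,0,0,0,0],[0,0,0,0,0,0],[0,0,0,0,0,0],[0,0,0,0,0,0]]], "gripper": -1, "squeeze": 25}}

```text
t: 3.82
tool_pos: [0.627, 0.0324, 0.014]
orientation: [0.542, 3.094, 0.0]
force: [-0.5, -0.5, 2.3]
opening: 0.0582
gripper_force: 25.0
```

Call:
{"fn": "arm_command", "kwargs": {"deltas": [[[-0.6,0.21,0,0,0,0],[-1.3,0.46,0,0,0,0],[-1.3,0.46,0,0,0,0],[-1.3,0.46,0,0,0,0],[-1.3,0.46,0,0,0,0],[-1.3,0.46,0,0,0,0],[-1.3,0.46,0,0,0,0],[-1.3,0.46,0,0,0,0],[-1.3,0.46,0,0,0,0],[-1.0,0.36,0,0,0,0],[-0.7,0.25,0,0,0,0],[-0.4,0.14,0,0,0,0]]]}}

```text
t: 4.82
tool_pos: [0.4942, 0.079, 0.013]
orientation: [-0.541, -3.093, 0.0]
force: [0.0, 0.6, -3.1]
opening: 0.0577
gripper_force: 25.0
```

Call:
{"fn": "arm_command", "kwargs": {"deltas": [[[-0.2,0.07,0,0,0,0],[0,0,0,0,0,0],[0,0,0,0,0,0],[0,0,0,0,0,0]]]}}

```text
t: 5.15
tool_pos: [0.4944, 0.0792, 0.0138]
orientation: [0.542, 3.094, 0.0]
force: [-0.3, -1.2, -1.5]
opening: 0.0576
gripper_force: 25.0
```

```bash
python3 - <<'E'
from h import *
st(); im=eyes.read_camera('top'); mt=eyes.camera_model('top')
a=cv2.resize(im[100:220,205:325],(480,480),interpolation=cv2.INTER_CUBIC)
import pickle; m=eyes.camera_model('wrist'); pickle.dump(m,open('w2.pkl','wb')); w=eyes.read_camera('wrist'); cv2.imwrite('pics/w2.png',w)
cv2.imwrite('pics/w2b.png',np.hstack([a[:,80:400],cv2.resize(w,(480,360)) if 0 else cv2.copyMakeBorder(cv2.resize(w,(480,360)),0,120,0,0,cv2.BORDER_CONSTANT)]))
E
```

```text
t 5.15 tcp [0.4944 0.0792 0.0138] yawx 160.11 z [ 0.001 -0.    -1.   ] q6 -1.17 F [-0.3 -1.2 -1.5] op 0.0576 g 25.0
```

View pics/w2b.png

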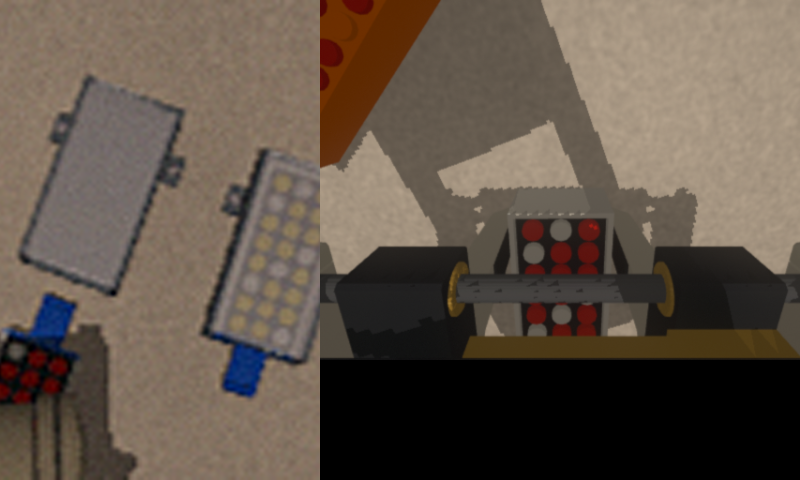

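The top crop shows the pull tip at (58,300), just clear of the mouth at (68,275). The wrist view shows the box level in the grip, and the gap is about 15 mm. Next I set the box down and regrasp it at its middle.

Call:
{"fn": "arm_command", "kwargs": {"deltas": [[[0,0,-0.15,0,0,0],[0,0,-0.15,0,0,0],[0,0,-0.1,0,0,0],[0,0,0,0,0,0]]]}}

```text
t: 5.58
tool_pos: [0.494, 0.0793, 0.0099]
orientation: [-0.542, -3.094, 0.0]
force: [-2.6, -0.3, 3.2]
opening: 0.0578
gripper_force: 25.0
```

Call:
{"fn": "arm_command", "kwargs": {"deltas": [[[0,0,0,0,0,0],[0,0,0,0,0,0],[0,0,0,0,0,0],[0,0,0.1,0,0,0],[0.6,-0.21,0.1,0,0,0],[0.9,-0.32,0,0,0,0],[1.0,-0.36,0,0,0,0],[0.9,-0.32,0,0,0,0],[0.6,-0.21,0,0,0,0],[0.33,-0.12,0,0,0,0],[0,0,0,0,0,0]]], "gripper": 1}}

```text
t: 6.5
tool_pos: [0.5379, 0.0636, 0.0116]
orientation: [0.543, 3.094, -0.0]
force: [-0.3, 0.5, -0.6]
opening: 0.0929
gripper_force: 0.0
```

Call:
{"fn": "arm_command", "kwargs": {"deltas": [[[0,0,0,0,0,0],[0,0,0,0,0,0],[0,0,0,0,0,0],[0,0,0,0,0,0],[0,0,0,0,0,0],[0,0,0,0,0,0],[0,0,0,0,0,0],[0,0,0,0,0,0]]], "gripper": -1, "squeeze": 30}}

```text
t: 7.17
tool_pos: [0.537, 0.0641, 0.0117]
orientation: [-0.542, -3.094, -0.0]
force: [-0.3, 0.5, 1.2]
opening: 0.0574
gripper_force: 30.0
```

Call:
{"fn": "arm_command", "kwargs": {"deltas": [[[0,0,0.5,0,0,0],[0,0,1,0,0,0],[0,0,1.5,0,0,0],[0,0,1.5,0,0,0],[0,0,1.5,0,0,0],[0,0,1.0,0,0,0],[0,0,0.5,0,0,-2],[0,0,0,0,0,-4],[0,0,0,0,0,-6],[0,0,0,0,0,-6],[0,0,0,0,0,-6],[0,0,0,0,0,-6]]]}}

```text
t: 8.17
tool_pos: [0.5371, 0.0639, 0.0871]
orientation: [1.332, 2.845, 0.0]
force: [-0.5, -0.1, -2.7]
opening: 0.0577
gripper_force: 30.0
```

Call:
{"fn": "arm_command", "kwargs": {"deltas": [[[0,0,0,0,0,-6],[0,0,0,0,0,-6],[0,0,0,0,0,-6],[0,0,0,0,0,-6],[0,0,0,0,0,-6],[0,0,0,0,0,-6],[0,0,0,0,0,-6],[0,0,0,0,0,-6],[0,0,0,0,0,-6],[0,0,0,0,0,-6],[0,0,0,0,0,-6],[0,0,0,0,0,-6]]]}}

```text
t: 9.17
tool_pos: [0.5371, 0.064, 0.087]
orientation: [2.75, 1.519, 0.0]
force: [-0.3, 0.4, -1.9]
opening: 0.0575
gripper_force: 30.0
```

Call:
{"fn": "arm_command", "kwargs": {"deltas": [[[0,0,0,0,0,-6],[0,0,0,0,0,-6],[0,0,0,0,0,-6],[0,0,0,0,0,-6],[0,0,0,0,0,-6],[0,0,0,0,0,-6],[0,0,0,0,0,-6],[0,0,0,0,0,-6],[0,0,0,0,0,-6],[0,0,0,0,0,-6],[0,0,0,0,0,-5],[0,0,0,0,0,-3]]]}}

```text
t: 10.17
tool_pos: [0.5371, 0.0639, 0.0871]
orientation: [3.129, -0.278, 0.0]
force: [0.1, 0.4, -1.5]
opening: 0.0578
gripper_force: 30.0
```

Call:
{"fn": "arm_command", "kwargs": {"deltas": [[[0,0,0,0,0,-3],[0,0,0,0,0,-1],[0,0,0,0,0,0],[0,0,0,0,0,0]]]}}

```text
t: 10.5
tool_pos: [0.5371, 0.064, 0.0868]
orientation: [3.119, -0.377, 0.0]
force: [0.4, 1.1, -2.3]
opening: 0.0578
gripper_force: 30.0
```

```bash
python3 - <<'E'
from h import *
st(); import pickle; m=eyes.camera_model('wrist'); pickle.dump(m,open('w3.pkl','wb')); w=eyes.read_camera('wrist'); cv2.imwrite('pics/w3.png',w)
a=eyes.read_camera('top')[100:220,205:325]; s=eyes.read_camera('scene')[170:290,190:340]
im=np.hstack([cv2.resize(a,(400,400),interpolation=2),cv2.resize(s,(400,320),interpolation=2) if 0 else cv2.copyMakeBorder(cv2.resize(s,(400,320),interpolation=2),0,80,0,0,0)])
cv2.imwrite('pics/w3b.png',im)
E
```

```text
t 10.5 tcp [0.5371 0.064  0.0868] yawx -13.78 z [ 0. -0. -1.] q6 1.84 F [ 0.4  1.1 -2.3] op 0.0578 g 30.0
```

View pics/w3b.png

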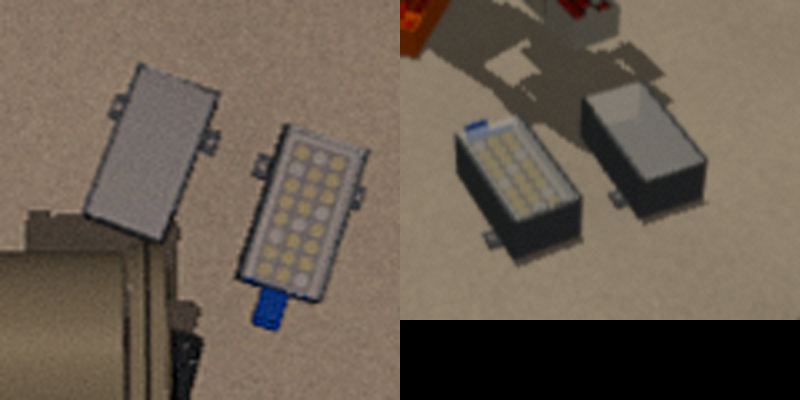

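The box is turned, with its white end at (570,40) in the right half facing the sleeve mouth. The sleeve is empty and box2 is untouched. I finish the yaw, lower the box and look with the wrist camera.

Call:
{"fn": "arm_command", "kwargs": {"deltas": [[[0,0,-0.4,0,0,-2],[0,0,-1,0,0,-2.5],[0,0,-1.4,0,0,-1.3],[0,0,-1.4,0,0,0],[0,0,-1.1,0,0,0],[0,0,-0.8,0,0,0],[0.5,-0.18,-0.5,0,0,0],[0.9,-0.32,-0.2,0,0,0],[0.9,-0.32,0,0,0,0],[0,0,0,0,0,0],[0,0,0,0,0,0],[0,0,0,0,0,0]]]}}

```text
t: 11.65
tool_pos: [0.5608, 0.0556, 0.0192]
orientation: [-3.095, 0.537, -0.001]
force: [-0.4, 0.5, -2.0]
opening: 0.0577
gripper_force: 30.0
```

```bash
python3 - <<'E'
from h import *
st(); import pickle; m=eyes.camera_model('wrist'); pickle.dump(m,open('w4.pkl','wb')); w=eyes.read_camera('wrist'); cv2.imwrite('pics/w4.png',w)
cv2.imwrite('pics/w4b.png',cv2.resize(w,(800,600),interpolation=2))
print(-cv2.Rodrigues(m['rvec'])[0].T@m['tvec'])
E
```

```text
t 11.65 tcp [0.5608 0.0556 0.0192] yawx -19.68 z [ 0.001  0.    -1.   ] q6 1.92 F [-0.4  0.5 -2. ] op 0.0577 g 30.0
[0.63926168 0.02734693 0.1849421 ]
```

View pics/w4b.png

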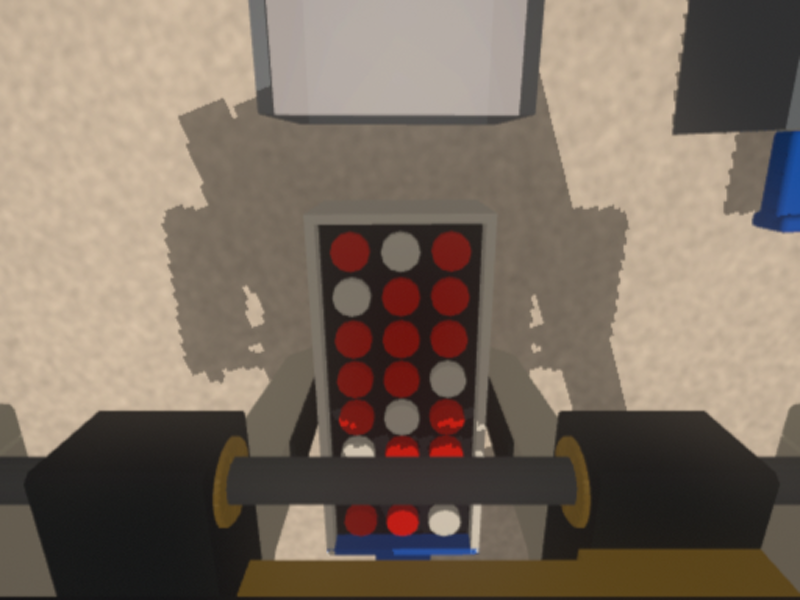

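The wrist view shows the box's white rear edge at (305,214)-(497,214), level and facing the mouth. The mouth's roof edge runs from about (256,113) to (538,113), so the two look aligned.

```bash
python3 - <<'E'
from h import *
import pickle; m=pickle.load(open('w4.pkl','rb'))
f=lambda p,z: ray(m,(p[0]*.64,p[1]*.64),z)[:2]
c,s=np.cos(np.radians(-19.6)),np.sin(np.radians(-19.6)); u=np.array([c,s]);v=np.array([-s,c]);t=np.array([.5608,.0556])
for n,p,z in [('roofL',(256,113),.053),('roofR',(538,113),.053),('botL',(303,123),0),('botR',(497,123),0),('boxL',(305,214),.0475),('boxR',(497,214),.0475),('wallL far',(249,0),.053),('wallR far',(546,0),.053),('front L',(327,553),.0475),('frontR',(478,553),.0475)]:
    q=f(p,z); print(n,np.round(q,4),'along',round((q-t)@u*1000,1),'lat',round((q-t)@v*1000,1))
E
```

```text
roofL [0.661 0.061] along 92.5 lat 38.7
roofR [ 0.6355 -0.0103] along 92.4 lat -37.1
botL [0.6605 0.0593] along 92.6 lat 36.9
botR [ 0.6357 -0.0099] along 92.6 lat -36.6
boxL [0.6313 0.0606] along 64.8 lat 28.4
boxR [0.6121 0.0067] along 64.7 lat -28.8
wallL far [0.6857 0.0514] along 119.1 lat 38.0
wallR far [ 0.6606 -0.0189] along 119.0 lat -36.8
front L [0.5101 0.1036] along -63.9 lat 28.2
frontR [0.4907 0.0493] along -63.9 lat -29.4
```

Call:
{"fn": "arm_command", "kwargs": {"deltas": [[[0.03,0.07,-0.12,0,0,0],[0.38,-0.13,0,0,0,0],[0.57,-0.2,0,0,0,0],[0.57,-0.2,0,0,0,0],[0.57,-0.2,0,0,0,0],[0.57,-0.2,0,0,0,0],[0.57,-0.2,0,0,0,0],[0.57,-0.2,0,0,0,0],[0,0,0,0,0,0]]]}}

```text
t: 12.45
tool_pos: [0.5998, 0.0426, 0.0176]
orientation: [-3.095, 0.537, -0.002]
force: [1.0, 0.2, -1.6]
opening: 0.0578
gripper_force: 30.0
```

Call:
{"fn": "arm_command", "kwargs": {"deltas": [[[0.57,-0.2,0,0,0,0],[0.57,-0.2,0,0,0,0],[0.57,-0.2,0,0,0,0],[0.57,-0.2,0,0,0,0],[0.57,-0.2,0,0,0,0],[0.28,-0.1,0,0,0,0],[0,0,0,0,0,0],[0,0,0,0,0,0]]]}}

```text
t: 13.12
tool_pos: [0.6297, 0.0321, 0.0173]
orientation: [-3.095, 0.537, 0.0]
force: [-0.6, 0.6, -1.7]
opening: 0.0578
gripper_force: 30.0
```

Call:
{"fn": "arm_command", "kwargs": {"deltas": [[[0,0,-0.15,0,0,0],[0,0,0,0,0,0]]]}}

```text
t: 13.28
tool_pos: [0.6295, 0.0323, 0.0158]
orientation: [3.095, -0.536, -0.0]
force: [-0.3, -0.2, -1.3]
opening: 0.0578
gripper_force: 30.0
```

Call:
{"fn": "arm_command", "kwargs": {"deltas": [[[0,0,0,0,0,0],[0,0,0,0,0,0],[0,0,0,0,0,0],[0,0,0,0,0,0],[-0.38,0.13,0,0,0,0],[-0.94,0.34,0,0,0,0],[-0.94,0.34,0,0,0,0],[-0.94,0.34,0,0,0,0],[-0.94,0.34,-0.1,0,0,0],[-0.57,0.2,-0.1,0,0,0],[0,0,0,0,0,0]]], "gripper": 1}}

```text
t: 14.2
tool_pos: [0.5812, 0.0496, 0.0135]
orientation: [3.095, -0.536, -0.002]
force: [-0.7, -0.2, 0.1]
opening: 0.0932
gripper_force: 0.0
```

Call:
{"fn": "arm_command", "kwargs": {"deltas": [[[0,0,0,0,0,0],[0,0,0,0,0,0],[0,0,0,0,0,0],[0,0,0,0,0,0],[0,0,0,0,0,0],[0,0,0,0,0,0],[0,0,0,0,0,0],[0,0,0.15,0,0,0],[0,0,0.15,0,0,0],[0,0,0.1,0,0,0],[0,0,0,0,0,0]]], "gripper": -1, "squeeze": 25}}

```text
t: 15.12
tool_pos: [0.5822, 0.0492, 0.0177]
orientation: [3.095, -0.537, -0.001]
force: [-0.0, -0.3, -4.0]
opening: 0.0579
gripper_force: 25.0
```

Call:
{"fn": "arm_command", "kwargs": {"deltas": [[[0.57,-0.2,0,0,0,0],[0.57,-0.2,0,0,0,0],[0.57,-0.2,0,0,0,0],[0.57,-0.2,0,0,0,0],[0.57,-0.2,0,0,0,0],[0,0,0,0,0,0]]]}}

```text
t: 15.62
tool_pos: [0.6125, 0.0385, 0.018]
orientation: [3.095, -0.537, 0.001]
force: [0.9, 0.3, -4.3]
opening: 0.0579
gripper_force: 25.0
```

Call:
{"fn": "arm_command", "kwargs": {"deltas": [[[0.57,-0.2,0,0,0,0],[0.57,-0.2,0,0,0,0],[0.57,-0.2,0,0,0,0],[0.47,-0.17,0,0,0,0],[0,0,0,0,0,0]]]}}

```text
t: 16.03
tool_pos: [0.634, 0.0309, 0.018]
orientation: [-3.095, 0.537, -0.001]
force: [1.4, -1.0, -3.6]
opening: 0.0576
gripper_force: 25.0
```

Call:
{"fn": "arm_command", "kwargs": {"deltas": [[[0,0,-0.15,0,0,0],[0,0,0,0,0,0]]]}}

```text
t: 16.2
tool_pos: [0.6334, 0.0313, 0.0166]
orientation: [-3.095, 0.537, -0.002]
force: [-0.4, -0.7, -2.2]
opening: 0.058
gripper_force: 25.0
```

Call:
{"fn": "arm_command", "kwargs": {"deltas": [[[0,0,0,0,0,0],[0,0,0,0,0,0],[0,0,0,0,0,0],[0,0,0,0,0,0],[-0.47,0.17,0,0,0,0],[-0.75,0.27,-0.1,0,0,0],[-0.94,0.34,-0.2,0,0,0],[-0.75,0.27,-0.2,0,0,0],[-0.39,0.13,-0.1,0,0,0],[0,0,0,0,0,0]]], "gripper": 1}}

```text
t: 17.03
tool_pos: [0.5984, 0.0437, 0.0098]
orientation: [3.095, -0.536, -0.002]
force: [-1.1, 0.3, 0.1]
opening: 0.0929
gripper_force: 0.0
```

```bash
python3 - <<'E'
from h import *
st(); import pickle; m=eyes.camera_model('wrist'); pickle.dump(m,open('w5.pkl','wb')); w=eyes.read_camera('wrist'); cv2.imwrite('pics/w5.png',w)
cv2.imwrite('pics/w5b.png',cv2.resize(w,(800,600),interpolation=2))
E
```

```text
t 17.03 tcp [0.5984 0.0437 0.0098] yawx -19.64 z [-0.001  0.    -1.   ] q6 1.9 F [-1.1  0.3  0.1] op 0.0929 g 0.0
```

View pics/w5b.png

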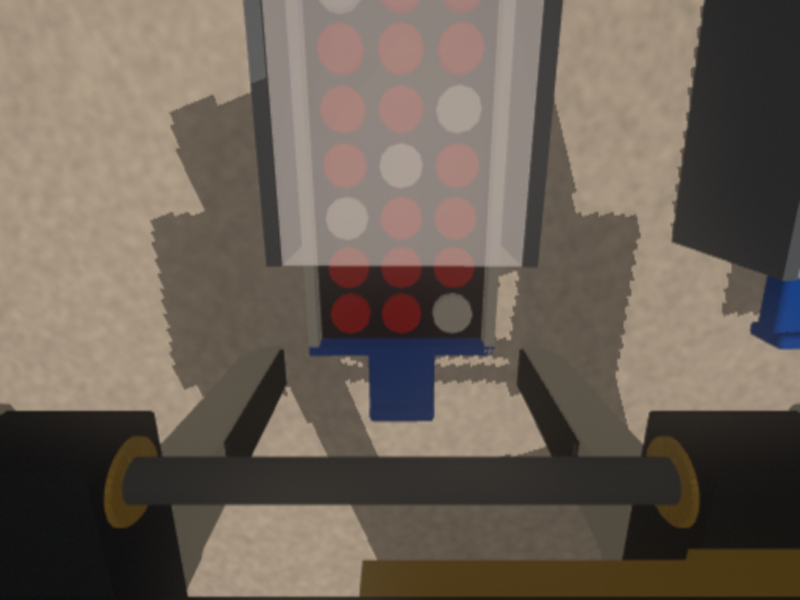

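The view shows the box straight in the sleeve, with its blue front at row 347 about 30 mm out. The tongue at (402,385) is centred between the fingers, so I grip it and push home.

Call:
{"fn": "arm_command", "kwargs": {"deltas": [[[0,0,0,0,0,0],[0,0,0,0,0,0],[0,0,0,0,0,0],[0,0,0,0,0,0],[0,0,0,0,0,0],[0,0,0,0,0,0],[0,0,0,0,0,0],[0,0,0,0,0,0],[0,0,0,0,0,0],[0,0,0,0,0,0],[0,0,0,0,0,0]]], "gripper": -1, "squeeze": 15}}

```text
t: 18.0
tool_pos: [0.5999, 0.0432, 0.0104]
orientation: [-3.095, 0.537, 0.0]
force: [0.4, -0.2, 0.9]
opening: 0.0243
gripper_force: 0.0
```

Call:
{"fn": "arm_command", "kwargs": {"deltas": [[[0.38,-0.13,0,0,0,0],[0.57,-0.2,0,0,0,0],[0.57,-0.2,0,0,0,0],[0.57,-0.2,0,0,0,0],[0.38,-0.13,0,0,0,0],[0,0,0,0,0,0]]]}}

```text
t: 18.5
tool_pos: [0.6259, 0.034, 0.0105]
orientation: [3.095, -0.537, 0.002]
force: [2.1, -0.9, -1.4]
opening: 0.0242
gripper_force: 15.0
```

Call:
{"fn": "arm_command", "kwargs": {"deltas": [[[0.09,-0.03,0,0,0,0],[0.09,-0.03,0,0,0,0],[0.09,-0.03,0,0,0,0],[0,0,0,0,0,0]]]}}

```text
t: 18.83
tool_pos: [0.6273, 0.0337, 0.0104]
orientation: [3.095, -0.536, -0.0]
force: [-2.4, -0.2, 1.5]
opening: 0.0239
gripper_force: 15.0
```

Call:
{"fn": "arm_command", "kwargs": {"deltas": [[[0.09,-0.03,0,0,0,0],[0,0,0,0,0,0]]]}}

```text
t: 19.0
tool_pos: [0.6283, 0.0334, 0.0104]
orientation: [-3.095, 0.537, -0.0]
force: [-2.2, 0.6, 0.6]
opening: 0.0239
gripper_force: 15.0
```

Call:
{"fn": "arm_command", "kwargs": {"deltas": [[[0.09,-0.03,0,0,0,0],[0,0,0,0,0,0]]]}}

```text
t: 19.17
tool_pos: [0.6293, 0.0331, 0.0105]
orientation: [-3.095, 0.536, -0.0]
force: [-1.8, -0.2, 2.6]
opening: 0.024
gripper_force: 15.0
```

Call:
{"fn": "arm_command", "kwargs": {"deltas": [[[0.09,-0.03,0,0,0,0],[0,0,0,0,0,0]]]}}

```text
t: 19.33
tool_pos: [0.6302, 0.0327, 0.0105]
orientation: [-3.095, 0.537, -0.0]
force: [-1.5, 0.1, 1.7]
opening: 0.0237
gripper_force: 15.0
```

Call:
{"fn": "arm_command", "kwargs": {"deltas": [[[0.09,-0.03,0,0,0,0],[0,0,0,0,0,0]]]}}

```text
t: 19.5
tool_pos: [0.6305, 0.0326, 0.0104]
orientation: [-3.095, 0.537, 0.002]
force: [-4.9, 1.5, 4.1]
opening: 0.024
gripper_force: 15.0
```

```bash
python3 - <<'E'
from h import *
st(); import pickle; m=eyes.camera_model('wrist'); pickle.dump(m,open('w6.pkl','wb')); w=eyes.read_camera('wrist'); cv2.imwrite('pics/w6.png',w)
cv2.imwrite('pics/w6b.png',cv2.resize(w,(800,600),interpolation=2))
E
```

```text
t 19.5 tcp [0.6305 0.0326 0.0104] yawx -19.67 z [-0.001  0.    -1.   ] q6 1.88 F [-4.9  1.5  4.1] op 0.024 g 15.0
```

View pics/w6b.png

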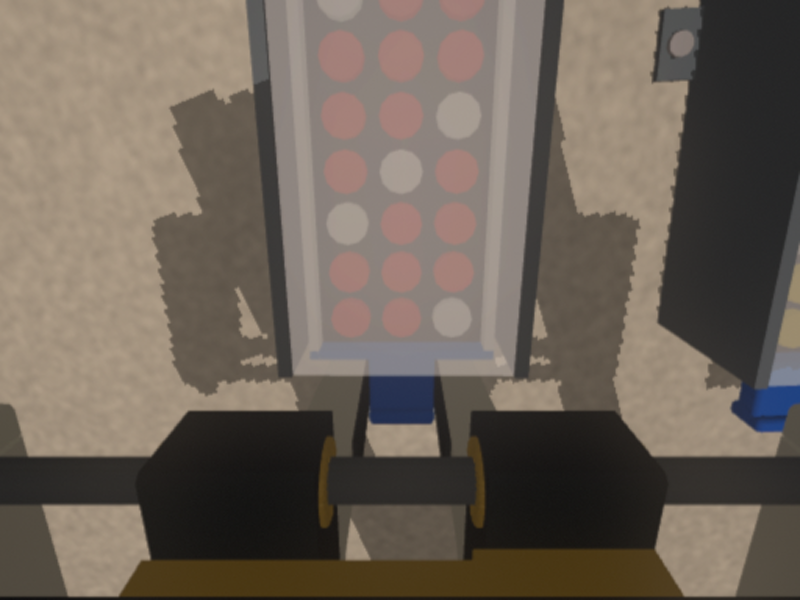

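The view shows the blue front under the roof edge, at row 357 against the edge's row 376, with the pull outside and a rising contact force. I compute the gap.

```bash
python3 - <<'E'
from h import *
import pickle; m=pickle.load(open('w6.pkl','rb'))
f=lambda r,z: ray(m,(402*.64,r*.64),z)[:2]
u=np.array([.942,-.3355]); t=np.array([.6305,.0326])
for n,r,z in [('roof',376,.053),('front',357,.044),('front',360,.044),('tip',404,.03),('tip',422,.014)]: print(n,r,round((f(r,z)-t)@u*1000,1))
E
```

```text
roof 376 18.7
front 357 20.6
front 360 19.6
tip 404 -4.7
tip 422 -22.7
```

The front is 1–2 mm inside the mouth, so the box is home. I release and retreat upwards.

Call:
{"fn": "arm_command", "kwargs": {"deltas": [[[0,0,0,0,0,0],[0,0,0,0,0,0],[0,0,0,0,0,0],[0,0,0,0,0,0],[0,0,0,0,0,0],[0,0,0,0,0,0],[0,0,0,0,0,0],[0,0,0.5,0,0,0],[0,0,1.5,0,0,0],[0,0,2,0,0,0],[0,0,2,0,0,0],[0,0,2,0,0,0]]], "gripper": 1}}

```text
t: 20.55
tool_pos: [0.6307, 0.0325, 0.0915]
orientation: [3.095, -0.536, -0.0]
force: [0.4, 0.5, 0.1]
opening: 0.0925
gripper_force: 0.0
```

Call:
{"fn": "arm_command", "kwargs": {"deltas": [[[0,0,2,0,0,0],[0,0,2,0,0,0],[0,0,2,0,0,0],[0,0,1,0,0,0],[0,0,0,0,0,0],[0,0,0,0,0,0],[0,0,0,0,0,0]]]}}

```text
t: 21.13
tool_pos: [0.6301, 0.0325, 0.1588]
orientation: [3.095, -0.536, -0.003]
force: [0.1, 0.1, -0.0]
opening: 0.0929
gripper_force: 0.0
```

```bash
python3 - <<'E'
from h import *
s=st(); m=eyes.camera_model('wrist'); import pickle; pickle.dump(m,open('w7.pkl','wb')); w=eyes.read_camera('wrist'); cv2.imwrite('pics/w7.png',w)
# blue front/pull pixels near the sleeve mouth, compared with model of a homed box
mouth=np.array([.648,.0248]);u=np.array([.942,-.3355])
for n,a,z in [('front top',.001,.044),('tip top',-.033,.030),('roof edge',0,.053)]: print(n,proj(m,np.r_[mouth+a*u,z])[0].round(1))
b,g,r=[w[...,i].astype(int) for i in range(3)]; k=(b>g+40)&(b>r+40); n,_,stt,c=cv2.connectedComponentsWithStats(k.astype(np.uint8))
print([x.tolist() for x in stt[1:] if x[4]>30])
E
```

```text
t 21.13 tcp [0.6301 0.0325 0.1588] yawx -19.67 z [-0.002  0.    -1.   ] q6 1.88 F [ 0.1  0.1 -0. ] op 0.0929 g 0.0
front top [257.7 162.3]
tip top [257.6 190.9]
roof edge [257.7 165.5]
[[246, 168, 21, 17, 332], [381, 169, 22, 19, 386], [247, 186, 20, 4, 64], [381, 189, 21, 4, 68]]
```

```bash
python3 -c "
from plant import ticket; print(ticket.close_job())"
```

```text
the job is handed in; nothing more can be done
None
```

I slid the red-capped box out, turned it end for end and pushed it back home; by the wrist camera its blue front is 1–2 mm inside the mouth with the pull outwards, box2 was left where it was, and the job was handed in at about 21 s (no verdict returned).

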